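# Push a board blank home into the bench's squaring stops

## Robot

A 6-joint arm with a two-finger parallel gripper is mounted at the origin on the work surface. World frame = base frame: x ahead of the robot, y to its left, z up, the work surface at z = 0. Lengths are in m, angles in rad, forces in N, time in s.
With the tool pointing down it reaches from about 0.3 to 0.775 m from the base axis. Payload 14.6 kg.
Tool frame: the origin (TCP) lies between the finger pads; the fingertips stand 8 mm ahead of it and the grasp point (between the pads) lies 11 mm behind it; z points along the fingers, y is the line along which they close (so a half turn about z gives the same grasp; the last joint's range is limited). The gripper opens to 94 mm and grips with 3 to 60 N. Pads are 16 mm wide; open, the fingers measure 119 mm over their backs; the gripper's body (75 mm by 177 mm) begins 78 mm behind the grasp point.
Start: joints at [-1.218, 0.3, 1.521, -0, 1.321, -0.067], TCP at [0.224, -0.502, 0.213] pointing down, gripper open.
Joint ranges: [-3.03, 3.03], [-0.79, 2.21], [0.23, 2.52], [-1.04, 4.18], [0, 3.07], [-2.55, 2.55]. Speed limits (rad/s): [2.22, 2.22, 2.57, 3.14, 3.14, 3.14].

## Interface

Orientations are given as a unit quaternion [w, x, y, z].
In Python, from plant import * gives the robot as it stands. Calls block until the motion is done:
- movep(position, orientation): joint-space move of the TCP to a pose.
- move_straight(position, frame=None, max_speed=0.15, max_force=None): straight line of the TCP; frame=None keeps the orientation; max_speed is the mean speed in m/s. With max_force (N) it stops when the force on the tool has changed by that much, and returns True; else False.
- set_joints(angles): joint-space move.
- open_jaws() and close(force=None): open the fingers fully, or close them until they stop; force is the grip in N (None keeps the last).
- dwell(seconds).
- inverse_kinematics(position, orientation): joint angles nearest the present ones, or None.
- state(): the state.
- capture(name): name is "scene" or "side" or "wrist"; returns a dict with "pixels" (480x640x3 uint8, red, green, blue), "camera_matrix" (3x3 intrinsics, pixels), "k1" (the pictures are not rectified: a ray, as slopes to the right and down, at radius r is drawn at 1 + k1 r^2 times it, then the intrinsics apply), "pose" (4x4, takes a point from camera to world coordinates); the wrist camera has in their place "tool_from_camera" (4x4, takes a point from camera to tool coordinates, whose origin is the TCP and whose axes are the flange's). Camera axes: x right, y down, z forward; pixel columns grow to the right and rows downward; lengths in m; the calibration is good to about 2 mm. A picture is of the moment at which its call begins: read the wrist's pose just before it. There is no depth.
A pose or a line that the arm cannot do raises IKError and nothing moves.
- close_job(): hands the job in; it is judged then, once.
The state is a dict: "time": time; "joint_pos": joint angles; "joint_velocities": joint speeds; "effort": joint torques, N m; "position": TCP position; "eef_rot": TCP orientation; "contact_force": force on the tool from outside, world axes, zero at the start; "moment": the same for the moment, N m; "gripper_width": opening from 0.0 (shut) to 1.0 (fully open); "grasp_force": force on a finger pad.
Only numpy, scipy, OpenCV 4.12 (cv2) and the standard library are available. Lean on these libraries where they do the work, as an engineer would, in place of code of your own. Each camera call takes 0.05 s, during which the arm holds its last target. There are 200 camera calls.

## Task

Push the big hardwood blank across the bench into the corner formed by the long plywood rail and the end stop: its long side flush against the rail and its end up against the end stop, as for marking out. Only push or nudge it, keeping it flat on the bench - do not lift or tip it - and leave the other things on the bench where they are.

Things in the scene. Friction and masses are not known exactly. Their poses are not given: they have to be found in the camera images.
- board: hardwood blank, a plain flat brown board lying loose on the bench in front of the rail, 100 (x) x 180 (y) x 30 (z) mm, 0.2 to 0.5 kg, slides under a few newtons; too wide to grip. Origin at the centre of its underside; its y axis runs along its length (180 mm), x across it
- rail: plywood rail fixed to the bench, 35 (x) x 430 (y) x 30 (z) mm. Origin at bench height at the middle of the long face that looks toward the robot (the face the board goes against); its y axis runs along the rail, its +x points through the rail, away from the board. The rail body fills x 0 to 35 mm
- stop: plywood end stop fixed to the bench, square to the rail, at either the left or the right end of it (190 mm from the rail's middle, at rail y = +190 or -190 mm). A bar 145 (x) x 30 (y) x 34 (z) mm with axes parallel to the rail's; it fills y -15 to +15 mm and x -110 to +35 mm from its origin, which lies at bench height on the line of the rail's front face. The board's end goes against the side that looks to the rail's middle
- clamp: small dark steel clamp fixed on top of the rail's other end (190 mm from the rail's middle, opposite to the stop), 60 mm high; it lies wholly over or behind the rail and does not reach in front of its face. Same axes as the rail; origin at bench height on the line of the rail's front face. Not to be used as a stop
- offcut: short offcut of the same wood, 45 x 85 x 30 mm, behind the rail; to be left alone. Origin: centre of its underside
- tape_roll: roll of paper tape lying flat behind the rail, 90 mm across, 24 mm high; to be left alone. Origin: centre of its underside
- tape_measure: grey tape measure, 65 x 60 x 35 mm, to the right of the work; to be left alone. Origin: centre of its underside
- screwdriver: screwdriver with a black handle, 200 mm long, 26 mm thick, lying to the left of the work; to be left alone. Origin: at bench height below its mid length, x along it toward the blade
- jar: amber glass jar with a black cap, 72 mm across, 85 mm high, to the left; to be left alone. Origin: centre of its underside
- cup: white cup, 80 mm across, 100 mm high, to the right; to be left alone. Origin: centre of its underside
- sanding_block: cork sanding block, 50 x 80 x 28 mm, in front of the rail, to the left of the board and nearer to the robot; to be left alone. Origin: centre of its underside
Not all that is in view belongs to the job. Of the things like the stop, leave any that is green; of the rest the larger one is meant.

How it is judged:
At the end, for the whole second after the job is handed in: The blank lies flat and at rest with its long side against the rail (gap at its middle under 3.5 mm, within 0.03 rad of parallel) and its end against the end stop, on the inner side (gap under 3.5 mm) (x of board in the frame of rail between -0.0535 and -0.047 m and angle between the y axis of board and the y axis of rail, either way round below 0.03 rad and ((y of stop in the frame of rail below 0 m and y of board in the frame of stop between 0.102 and 0.1085 m) or (y of stop in the frame of rail above 0 m and y of board in the frame of stop between -0.1085 and -0.102 m)) and height (world z) of board below 0.004 m and angle between board's own z axis and vertical below 0.03 rad and linear speed of board below 0.01 m/s); the robot touches nothing.
It fails at once if the blank is lifted or tipped instead of pushed along the bench (height (world z) of board above 0.012 m or angle between board's own z axis and vertical above 0.12 rad).
It fails at once if another thing on the bench is moved (more than 20 mm) (distance of any of offcut, tape_roll, tape_measure, screwdriver, jar, cup, sanding_block from where it was at the start of the episode above 0.02 m).
It also fails if it takes over 42 s, if anything falls off the work surface, if the arm or the gripper's body presses on something with over 40 N, if the wrist force passes 120 N, or if a joint passes its speed limit or range.

## Working session

There is one attempt and no reset: what is moved stays moved. The work goes in short steps, each a Python script; the robot and the scene stay as the last script left them, time stands still between calls to the robot, and variables do not carry over. Pictures are saved under pics/ and viewed, at most 10 in all, crops included, and the job is handed in when it is done.

```bash
mkdir -p pics; ls
python3 - <<'E'
from plant import *
import cv2,pickle
d={}
for n in("scene","side"):
    c=capture(n);d[n]=c;cv2.imwrite(f"pics/{n}0.png",c["pixels"][:,:,::-1]);print(n,c["camera_matrix"],c["k1"],c["pose"])
pickle.dump(d,open("c0.pkl","wb"))
s=state();print(s["time"],s["eef_rot"],s["position"],s["gripper_width"])
E
```

```text
pics
scene [[446.39299555   0.         326.76938614]
 [  0.         446.39299555 235.85450307]
 [  0.           0.           1.        ]] -0.10329869114706952 [[ 0.49522382  0.70735751 -0.50437955  1.07484198]
 [ 0.86872734 -0.40863499  0.27987542 -0.29160865]
 [-0.00813515 -0.57676928 -0.81686658  0.85928026]
 [ 0.          0.          0.          1.        ]]
side [[581.29779519   0.         320.34522857]
 [  0.         581.29779519 230.04641506]
 [  0.           0.           1.        ]] 0.018985376887564055 [[-0.96280743 -0.19808977  0.18374521  0.380183  ]
 [-0.26936913  0.65082036 -0.70984021  0.84188363]
 [ 0.02102696 -0.73293472 -0.67997395  0.84086353]
 [ 0.          0.          0.          1.        ]]
0.1 [-4.91192939e-04  9.78050089e-01  2.08369328e-01 -7.52062882e-05] [ 0.22408447 -0.50203028  0.21297415] 0.9994585209453093
```

View pics/scene0.png

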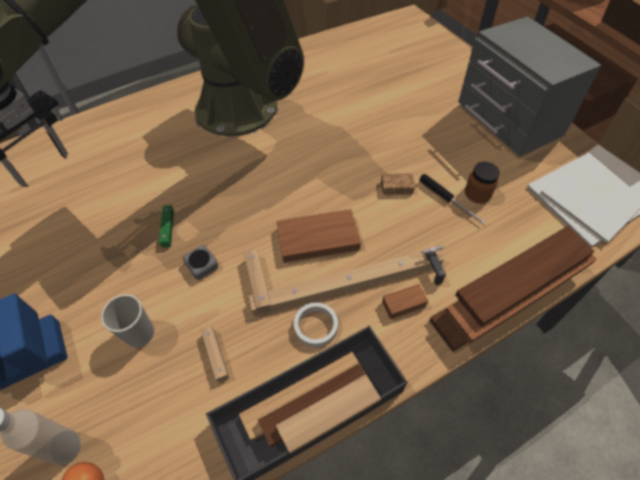

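View pics/side0.png

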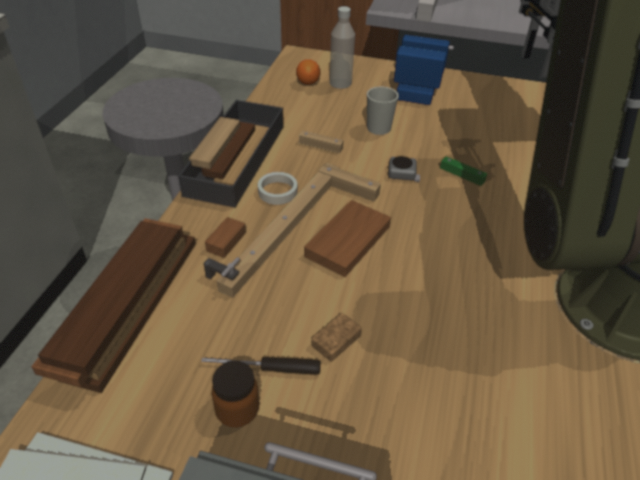

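Stop candidates: the pale bar joined to the rail end, scene (257,278) / side (350,182); the short pale bar at scene (215,353) / side (321,142); and the green bar at scene (167,225) / side (463,170). The bar at the rail end fits: it is not green, it is larger than the other pale one, and it sits square to the rail. I'll confirm this in one enlarged crop, which I'll also use to pick corners.

Run:
```python
import cv2,pickle,numpy as np
d=pickle.load(open("c0.pkl","rb"))
a=d["scene"]["pixels"][195:315,235:455,::-1]; b=d["side"]["pixels"][160:300,200:400,::-1]
cv2.imwrite("pics/cropA.png",cv2.resize(a,None,fx=3.6,fy=3.6,interpolation=cv2.INTER_CUBIC))
cv2.imwrite("pics/cropB.png",cv2.resize(b,None,fx=4,fy=4,interpolation=cv2.INTER_CUBIC))
for n,p in(("scene",(315,230)),("side",(348,230))):
    im=d[n]["pixels"][:,:,::-1]; hsv=cv2.cvtColor(im,cv2.COLOR_BGR2HSV); lab=cv2.cvtColor(im,cv2.COLOR_BGR2LAB); print(n,hsv[p[1],p[0]],lab[p[1],p[0]],hsv[p[1]-50,p[0]])
```

```text
scene [ 11 137 132] [105 143 151] [ 16 112 187]
side [ 13 141 107] [ 87 140 149] [ 17 102 138]
```

View pics/cropA.png

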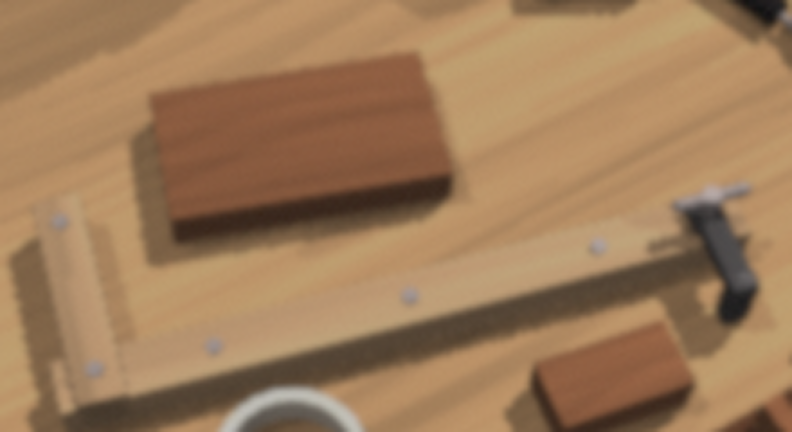

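View pics/cropB.png

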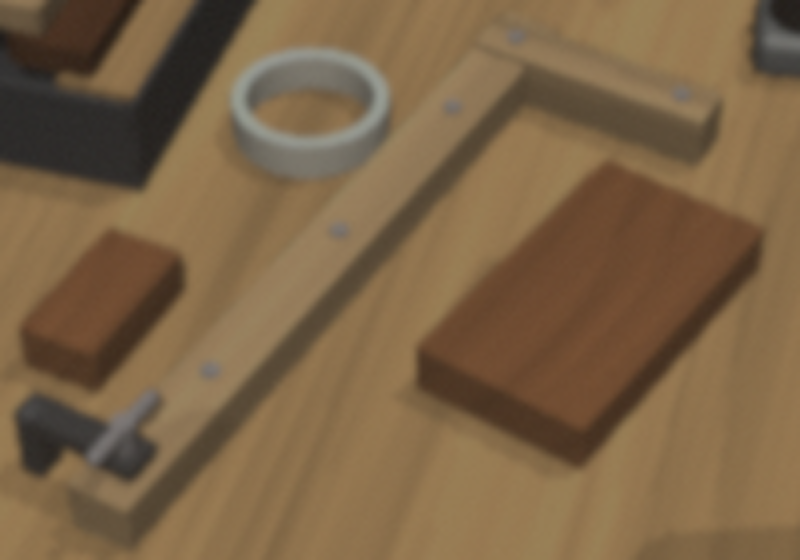

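The crops confirm it: the stop is the two-screw bar at the rail's end (crop A (75,300), crop B (600,80)), square to the rail on its board side. Board corners, rail screws, stop screws and the rail's front top edge are all visible in both views, so I'll triangulate them.

```bash
cat > h.py <<'E'
import cv2,numpy as np
def ray(c,px):
    u=cv2.undistortPoints(np.float64(px).reshape(-1,1,2),c["camera_matrix"],np.array([c["k1"],0,0,0.]))[:,0]
    T=np.array(c["pose"]); v=np.c_[u,np.ones(len(u))]@T[:3,:3].T
    return T[:3,3],v
def onz(c,px,z):
    o,v=ray(c,px); return o+v*((z-o[2])/v[:,2])[:,None]
def tri(c1,p1,c2,p2):
    o1,v1=ray(c1,p1);o2,v2=ray(c2,p2);R=[]
    for a,b in zip(v1,v2):
        s=np.linalg.lstsq(np.c_[a,-b],o2-o1,rcond=None)[0]
        R.append((o1+a*s[0]+o2+b*s[1])/2)
    return np.array(R)
E
python3 - <<'E'
import pickle; from h import *
np.set_printoptions(precision=4,suppress=True)
d=pickle.load(open("c0.pkl","rb"));S,D=d["scene"],d["side"]
A=lambda p:(np.float64(p)+.5)/3.6-.5+[235,195]
B=lambda p:(np.float64(p)+.5)/4-.5+[200,160]
a=A([(173,220),(150,95),(418,53),(452,175)]);b=B([(612,163),(763,235),(583,431),(418,352)])
print("board",tri(S,a,D,b),onz(S,a,.03),onz(D,b,.03),sep="\n")
a=A([(213,347),(410,296),(598,246)]);b=B([(452,107),(339,230),(209,370)])
r=(onz(S,a,.03)+onz(D,b,.03))/2
print("rail",tri(S,a,D,b),onz(S,a,.03),onz(D,b,.03),sep="\n")
a=A([(94,369),(59,221)]);b=B([(516,37),(681,95)])
print("stop",tri(S,a,D,b),onz(S,a,.034),onz(D,b,.034),sep="\n")
print("edge side",onz(D,B([(525,72),(135,515)]),.03))
print("stop inner side",onz(D,B([(525,72),(697,127)]),.034))
print("stop inner scene",onz(S,A([(80,200),(122,350)]),.034))
print("sanding",onz(S,[(382,177),(412,177),(412,190),(384,192)],.02))
E
```

```text
board
[[ 0.5587 -0.1183  0.0278]
 [ 0.467  -0.0872  0.0272]
 [ 0.5244  0.0809  0.0286]
 [ 0.6167  0.0495  0.0259]]
[[ 0.5608 -0.1185  0.03  ]
 [ 0.467  -0.0885  0.03  ]
 [ 0.5244  0.0799  0.03  ]
 [ 0.6181  0.0475  0.03  ]]
[[ 0.5577 -0.1164  0.03  ]
 [ 0.468  -0.0823  0.03  ]
 [ 0.5249  0.0829  0.03  ]
 [ 0.6163  0.0542  0.03  ]]
rail
[[ 0.6531 -0.1372  0.0312]
 [ 0.6809 -0.0203  0.0314]
 [ 0.7088  0.0965  0.0317]]
[[ 0.6513 -0.1375  0.03  ]
 [ 0.6793 -0.0203  0.03  ]
 [ 0.7066  0.0965  0.03  ]]
[[ 0.6544 -0.1375  0.03  ]
 [ 0.6822 -0.021   0.03  ]
 [ 0.7108  0.0959  0.03  ]]
stop
[[ 0.6343 -0.2041  0.036 ]
 [ 0.532  -0.18    0.0359]]
[[ 0.6319 -0.2045  0.034 ]
 [ 0.529  -0.1803  0.034 ]]
[[ 0.6358 -0.2055  0.034 ]
 [ 0.5334 -0.1808  0.034 ]]
edge side [[ 0.6236 -0.1803  0.03  ]
 [ 0.7101  0.1943  0.03  ]]
stop inner side [[ 0.6224 -0.1753  0.034 ]
 [ 0.519  -0.1556  0.034 ]]
stop inner scene [[ 0.5214 -0.1627  0.034 ]
 [ 0.6288 -0.1851  0.034 ]]
sanding [[0.4677 0.2084 0.02  ]
 [0.5058 0.275  0.02  ]
 [0.5414 0.2489 0.02  ]
 [0.512  0.1846 0.02  ]]
```

Bench geometry:
- **Rail:** along t=(0.232,0.973), origin about (0.664,-0.016).
- **Board:** rail coordinates about (-0.119,-0.031), yawed 5.4°. Heights agree with the text.
- **Target:** board at rail (-0.050,-0.085).

First push uses the open fingers, two contact points, straight toward the rail.

```bash
cat >> h.py <<'E'
th=np.arctan2(.0557,.2337); T_=np.array([np.sin(th),np.cos(th)]); N_=np.array([T_[1],-T_[0]]); O_=np.array([.664,-.0164])
def W(x,y,z): return np.r_[O_+x*N_+y*T_,z]
def rail(p): q=np.asarray(p)[...,:2]-O_; return np.stack([q@N_,q@T_],-1)
Q=np.array([0,np.cos(-th/2),np.sin(-th/2),0])
E
python3 - <<'E'
from plant import *; from h import *
np.set_printoptions(precision=4,suppress=True)
movep(W(-.22,-.031,.15),Q)
print(state()["joint_pos"],state()["time"])
move_straight(W(-.22,-.031,.016),max_speed=.15)
print(rail(state()["position"]),state()["contact_force"])
hit=move_straight(W(-.122,-.031,.016),max_speed=.06); print(hit,rail(state()["position"]),state()["contact_force"])
hit=move_straight(W(-.095,-.031,.016),max_speed=.03,max_force=14); s=state();print(hit,rail(s["position"]),s["contact_force"],s["time"])
move_straight(W(-.16,-.031,.016)); move_straight(W(-.16,-.031,.12),max_speed=.2)
close(); movep(W(-.05,.11,.12),Q); print(state()["time"])
c=capture("side");cv2.imwrite("pics/side1.png",c["pixels"][100:340,180:480,::-1].repeat(2,0).repeat(2,1))
E
```

```text
[-0.0737  0.1297  1.8851 -0.0001  1.1267  1.7315] 2.1
[-0.2196 -0.031 ] [ 0.5195  0.2541 -0.2803]
False [-0.122  -0.0311] [-4.684   0.9822  2.425 ]
True [-0.1103 -0.031 ] [ 0.0946 -0.054  -0.2068] 5.4583
8.7667
```

View pics/side1.png

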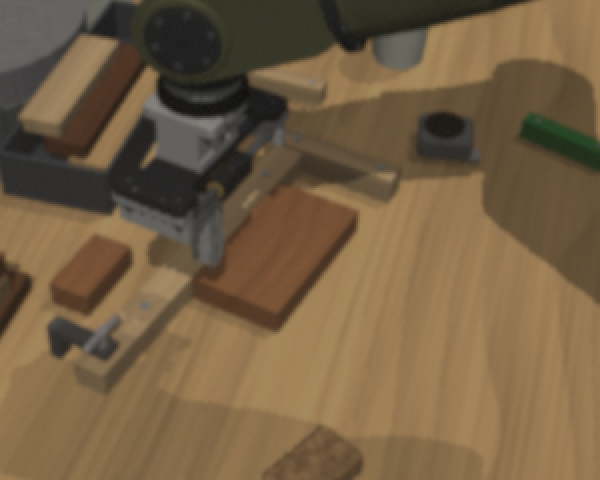

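The board now lies along the rail (picture (275,255)), and the stop is free at (345,165). Next, the push on its end toward the stop with closed fingers, then a final light press toward the rail.

Run:
```python
from plant import *; from h import *
np.set_printoptions(precision=4,suppress=True)
def rep(t,h=None): s=state();print(t,h,rail(s["position"]),s["contact_force"],round(s["time"],2))
rep("a")
h=move_straight(W(-.05,.11,.016),max_speed=.15,max_force=15); rep("down",h)
if not h:
    h=move_straight(W(-.05,.032,.016),max_speed=.06,max_force=20); rep("push",h)
    h=move_straight(W(-.05,.003,.016),max_speed=.03,max_force=14); rep("end",h)
    move_straight(W(-.05,.06,.016)); move_straight(W(-.05,.06,.12),max_speed=.2)
    open_jaws(); movep(W(-.17,-.085,.12),Q); move_straight(W(-.17,-.085,.016),max_speed=.2)
    h=move_straight(W(-.09,-.085,.016),max_speed=.05,max_force=14); rep("rail",h)
    move_straight(W(-.16,-.085,.016)); move_straight(W(-.16,-.085,.15),max_speed=.2)
    movep([.35,-.3,.25],Q); rep("clear")
    c={n:capture(n) for n in("scene","side")}
    import pickle;pickle.dump(c,open("c1.pkl","wb"))
    a=cv2.resize(c["scene"]["pixels"][225:325,235:385,::-1],None,fx=4,fy=4,interpolation=cv2.INTER_CUBIC)
    b=cv2.resize(c["side"]["pixels"][160:280,250:400,::-1],None,fx=5,fy=5,interpolation=cv2.INTER_CUBIC)
    cv2.imwrite("pics/fa.png",a);cv2.imwrite("pics/fb.png",b)
```

```text
a None [-0.0504  0.1088] [0.3809 0.3342 0.0369] 8.82
down False [-0.0494  0.1101] [-0.0273  0.7643 -0.4333] 9.66
push False [-0.05   0.032] [ 0.0818 -0.1597  0.1482] 11.11
end True [-0.0501  0.0181] [0.3904 4.1828 3.4846] 11.69
rail True [-0.1103 -0.085 ] [-0.5513 -0.0478 -0.0803] 16.8
clear None [-0.2394 -0.348 ] [ 0.5969 -0.5546  0.3198] 19.23
```

View pics/fa.png

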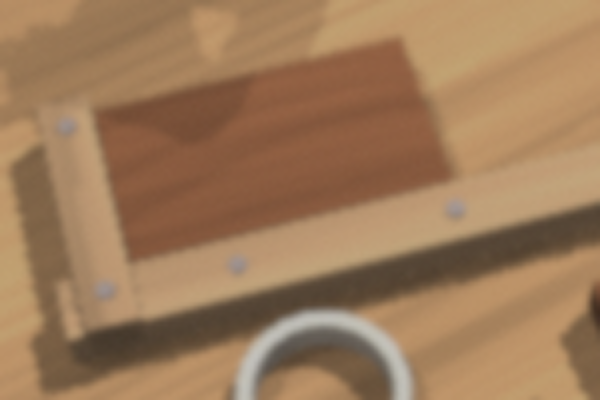

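View pics/fb.png

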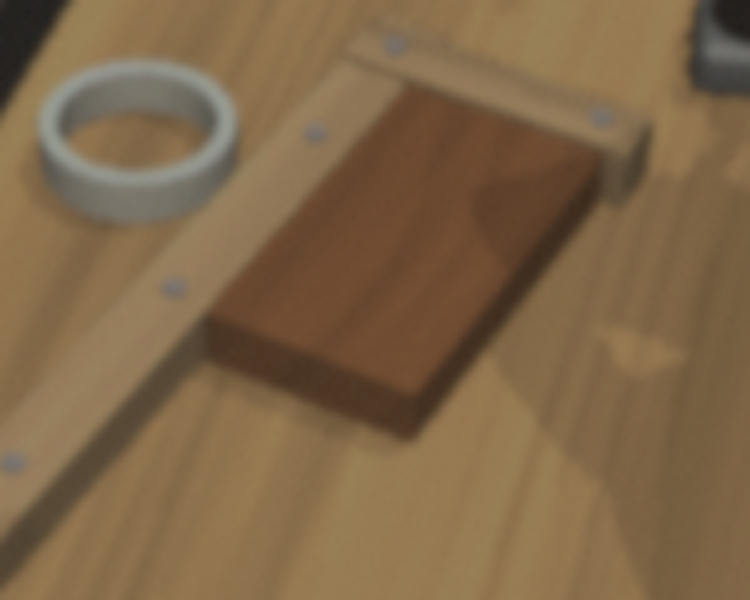

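Both views show the board tight in the corner: no gap along the rail (fa (130,260)–(450,180)), and none at the stop (fb (415,85)–(600,150)). Both rail presses stopped at the same point, and the stops match the expected contact positions within about 2 mm. The arm is clear, so I'm handing in.

```bash
python3 -c "
from plant import *
print(close_job())"
```

```text
the job is handed in; nothing more can be done
None
```

The blank was pushed flat into the corner, flush against the rail and the end stop with no gap visible in either camera view, and I handed the job in at about 19 s of the 42 s allowed; the hand-in returned no verdict.

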